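# Nest the dragon jaw in the drilling jig

### The arm

A 6-joint arm with a two-finger parallel gripper is mounted at the origin on the work surface. World frame = base frame: x ahead of the robot, y to its left, z up, the work surface at z = 0. Lengths are in m, angles in rad, forces in N, time in s.
With the tool pointing down it reaches from about 0.3 to 0.775 m from the base axis. Payload 14.6 kg.
Tool frame: the origin (TCP) lies midway between the tips of the shut fingers; the grasp point (between the pads) lies grip_point_offset behind it (grip_point_offset is the distance from the TCP to the grasp point, in m); z points along the fingers, y is the line along which they close (so a half turn about z gives the same grasp; the last joint's range is limited). The gripper opens to 94 mm and grips with 3 to 60 N. Pads are 16 mm wide; open, the fingers measure 119 mm over their backs; the gripper's body (75 mm by 177 mm) begins 78 mm behind the grasp point.
Start: joints at [1.125, 0.3, 1.521, -0, 1.321, -0.067], TCP at [0.203, 0.511, 0.205] pointing down, gripper open.
Joint ranges: [-3.03, 3.03], [-0.79, 2.21], [0.23, 2.52], [-1.04, 4.18], [0, 3.07], [-2.55, 2.55]. Speed limits (rad/s): [2.22, 2.22, 2.57, 3.14, 3.14, 3.14].

### API

Orientations are given as a unit quaternion [x, y, z, w].
In Python, from cell import * gives the robot as it stands. The module is installed in compiled form; this text tells all that it offers.
- The arm moves only by the tool arm_command, never from a script. Its argument "series" is text: rows parted by semicolons, each of 6 numbers parted by spaces: the shift along the tool's x, y, z normalised to -1 to 1, where 1 is 0.3 m, then the turn, a rotation vector about the tool's x, y, z normalised to -1 to 1, where 1 is 45 degrees. A call has 1 to 10 rows; each row shifts and turns the commanded pose from where the row before left it, along the tool's axes as they then stand; what a row does not reach is not made up. A row lasts 1/8 s, in which the tool goes at most 62.5 mm and 10.7 degrees, less where a joint would pass 70% of its speed; a pose out of reach is approached as far as the arm can. A call with a number of a shift or a turn outside -1 to 1 is refused whole. A call with a gripper value outside its range is refused whole. "grip" is the opening, from 0 (shut) to 1 (fully open), set as the call begins (left out, the last holds). The fingers move at their own pace and stop on an object; "squeeze" is the grip in N (left out, the last holds). Time passes only in rows, so rows that do not move let the fingers close. It gives the time, the measured TCP pose, the force, the opening and the grip force at its end, in the units of the state.
- state(): the state, without advancing time (a new reading comes with each control period).
- camera(name): name is "scene" or "side" or "wrist"; returns the picture (420x560x3 uint8, blue, green, red); there is no depth.
- camera_params(name): a dict with "intrinsics" (3x3 intrinsics, pixels), "view" (4x4, takes a point from world to camera coordinates). Camera axes: x right, y down, z forward; pixel columns grow to the right and rows downward; lengths in m; the calibration is good to about 2 mm. A picture is of the moment at which its call begins: read the wrist's pose just before it. camera_params takes no time and is no camera call; for the wrist camera it gives the pose at the moment of the call.
- job_done(): hands the job in; it is judged then, once.
The state is a dict: "time_s": time; "qpos": joint angles; "qvel": joint speeds; "joint_efforts": joint torques, N m; "tool_pos": TCP position; "tool_rot": TCP orientation; "wrist_force": force on the tool from outside, world axes, zero at the start; "ft_torque": the same for the moment, N m; "finger_gap": finger opening in m; "gripper_force": force on a finger pad.
Only numpy, scipy, OpenCV 4.12 (cv2) and the standard library are available. Lean on these libraries where they do the work, as an engineer would, in place of code of your own. Each camera call takes 0.05 s, during which the arm holds its last target. There are 200 camera calls.

### The job

Pick up the green wooden dragon jaw and lay it loose on the jig board, between the sliding follower and the mouth of the converging rails, its round nose towards the rails, and let go of it. Then push the follower's post along its slot so that it drives the jaw down between the rails, where it centres itself, until the sprung stop presses back on the nose with about 6 N (the balsa dents above 12 N), and come away so the jaw stays clamped between follower and stop. Leave the goblet, the hammer and the tilting bin alone.

Things in the scene. Friction and masses are not known exactly. Their poses are not given: they have to be found in the camera images.
- nest: Plywood jig board, 150 x 460 x 12 mm, fixed. Origin: counter level, centre line, throat entrance; y = push direction, z up; board spans y -310 to +150 mm. Two dark wood rails on it (tops 40 mm above counter): 108 mm apart at y -60, converging to 47 mm apart at y 0, then parallel (throat) to y +90. The jaw slides on the board's top
- jaw_center (a point): Centre (half-way up) of the loose green balsa dragon jaw, about 0.09 kg: 100 mm long along its y axis, 44 mm wide (x), 30 mm high. The rear 68 mm are a flat-sided block, the front 32 mm taper to a round nose at +y, 16 mm radius. Small teeth on top are look only. It starts on the counter, teeth up, left of the jig
- jaw_nose (a point): Foremost point of the jaw's nose, half-way up, 50 mm from its centre along its y axis
- gauge: Sprung stop at the throat's far end: aluminium block on the jig with a steel pad on a rod reaching into the throat. This origin is the nest's and does NOT tell where the pad is: its face rests anywhere from 70 to 90 mm past the throat's entrance (nest y), untracked, to be found by feel. Pushed, it yields along +y, 1 N per mm from first touch, up to 25 mm
- follower_post (a point): On the axis of the follower's upright wooden post, 70 mm above the counter; post 20 mm (nest x) by 18 mm (y), top at 98 mm. It slides along nest y only, drag about 8 N plus 15 N per m/s, and stays where left, even against the stop. Its nose (meets the jaw's rear) is 55 mm ahead of the post, at nest y -220 to -190 mm at the start; it can go to +10. Low carriage 28 mm high reaches 21 mm behind
- goblet: Pewter goblet 130 mm high, 72 mm wide, standing loose beyond the jig; origin under its foot. A bystander
- hammer: Tack hammer 270 mm long with ash grip, lying loose beyond the jig. A bystander
- bin_rim (a point): Centre of the mouth of the galvanised bin (120 x 160 x 90 mm, with brass acorn finials in it) that tilts easily on the pivot of its stand, right of the jig. A bystander
Not all that is in view belongs to the job. Of the things that look like the part that bears jaw_center, the largest one is meant.

How it is judged:
On the way:
1. the jaw lies loose and flat on the board between the follower and the throat, nose towards the rails, let go (y of jaw_center in the frame of nest between -0.175 and -0.04 m and x of jaw_center in the frame of nest between -0.04 and 0.04 m and z of jaw_center in the frame of nest below 0.03 m and angle between jaw_center's own z axis and vertical below 0.1 rad and angle between the y axis of jaw_center and the y axis of nest, either way round below 0.6 rad and contact force between jaw and the arm below 0.05 N and contact force between jaw and the fingers below 0.05 N), for 0.2 s.
At the end, for the whole second after the job is handed in: The jaw lies flat in the throat, nose first, centred within 3 mm and square within 0.08 rad, left clamped by the follower with the sprung stop pressing on its nose with 3.5 to 8.5 N (contact force between jaw and gauge between 3.5 and 8.5 N and y of jaw_nose in the frame of nest above 0.065 m and x of jaw_center in the frame of nest between -0.003 and 0.003 m and angle between the y axis of jaw_center and the y axis of nest, either way round below 0.08 rad and angle between jaw_center's own z axis and vertical below 0.08 rad); the robot touches nothing.
It fails at once if the stop presses on the jaw with more than 12 N (contact force between jaw and gauge above 12 N).
It fails at once if the goblet is moved or tipped (distance of goblet from where it was at the start of the episode above 0.02 m or angle between goblet's own z axis and vertical above 0.3 rad).
It fails at once if the hammer is moved (distance of hammer from where it was at the start of the episode above 0.02 m).
It fails at once if the bin is tilted (distance of bin_rim from where it was at the start of the episode above 0.015 m).
It also fails if it takes over 72 s, if anything falls off the work surface, if the arm or the gripper's body presses on something with over 40 N, if the wrist force passes 120 N, or if a joint passes its speed limit or range.

## Working session

There is one attempt and no reset: what is moved stays moved. The work goes in short steps, Python scripts to look and compute and a tool call to move; the robot and the scene stay as the last step left them, time stands still between calls to the robot, and variables do not carry over. Pictures are saved under pics/ and viewed, at most 10 in all, crops included, and the job is handed in when it is done.

Besides the shell and the picture viewer there is one more tool, called as name(argument=value, ...) on one line, values as JSON. arm_command: Moves the arm, as the interface text tells. Scaled input: -1 to 1 covers 0.3 m each way for a shift and 45 degrees each way for a turn. Its arguments: {"type":"object","properties":{"series":{"type":"string"},"grip":{"type":"number"},"squeeze":{"type":"number"}},"required":["series"]}

```bash
mkdir -p pics; cat > h.py <<'E'
from cell import *
import numpy as np, cv2
def ray(n,u,v,z,P=None):
    P=P or camera_params(n);K=np.array(P["intrinsics"]);V=np.array(P["view"])
    R=V[:3,:3];t=V[:3,3];c=-R.T@t
    d=R.T@np.linalg.inv(K)@np.array([u,v,1.])
    return c+d*(z-c[2])/d[2]
def proj(n,p,P=None):
    P=P or camera_params(n);K=np.array(P["intrinsics"]);V=np.array(P["view"])
    q=K@(V[:3,:3]@np.array(p)+V[:3,3]);return q[:2]/q[2]
E
python3 - <<'E'
from h import *
for n in ("scene","side","wrist"):
    cv2.imwrite(f"pics/{n}0.png",camera(n)); P=camera_params(n)
    V=np.array(P["view"]);print(n,np.round(-V[:3,:3].T@V[:3,3],3),np.round(V[:3,:3],2).tolist())
s=state();print(s)
E
```

```text
scene [1.    0.753 1.299] [[-0.9, 0.43, 0.02], [0.34, 0.73, -0.6], [-0.27, -0.53, -0.8]]
side [0.419 1.019 1.096] [[-0.99, -0.14, -0.02], [-0.08, 0.67, -0.73], [0.12, -0.72, -0.68]]
wrist [0.129 0.54  0.384] [[0.37, 0.93, -0.0], [0.89, -0.36, 0.28], [0.26, -0.1, -0.96]]
{'time_s': 0.15, 'qpos': array([ 1.12542756e+00,  3.00361539e-01,  1.52142311e+00, -1.52206967e-05,
        1.32067090e+00, -6.65880019e-02]), 'qvel': array([-0.00070906, -0.00043099, -0.00230088, -0.00054719, -0.00136515,
       -0.00031292]), 'joint_efforts': array([ 1.36437826e-03, -5.31970024e+01, -3.52817702e+01,  7.08022574e-02,
        2.36617058e-02, -6.81301731e-05]), 'tool_pos': array([0.20330278, 0.51084431, 0.20501325]), 'tool_rot': array([ 1.88258341e-01,  9.82119448e-01, -4.19252710e-04, -1.02105744e-04]), 'wrist_force': array([-0.69811311,  0.10778463,  0.5276443 ]), 'ft_torque': array([ 0.06446101, -0.0043964 ,  0.03243508]), 'gripper_force': 0.0, 'finger_gap': 0.09417892849522089}
```

View pics/scene0.png

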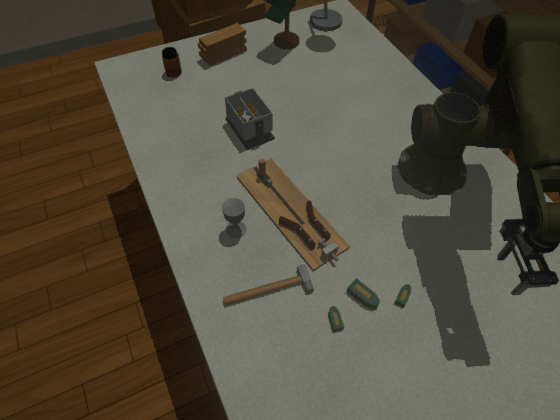

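View pics/side0.png

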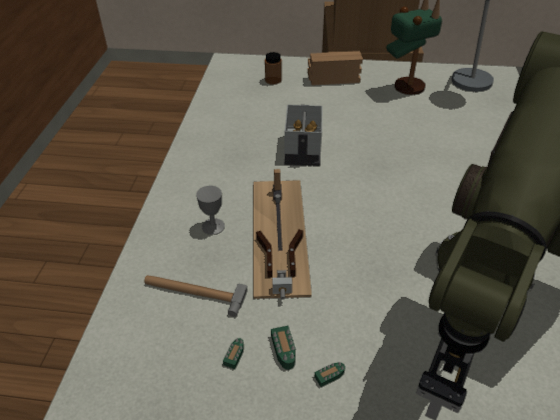

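View pics/wrist0.png

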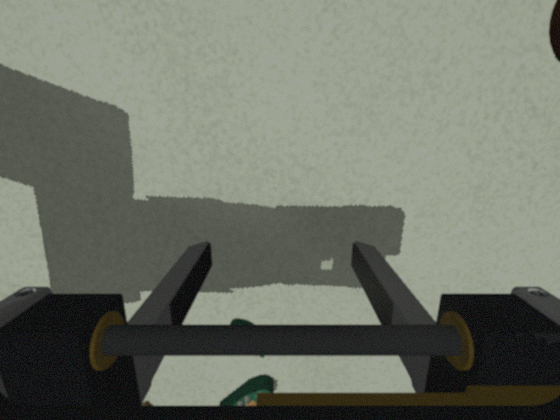

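The board runs from scene (240,175) to (348,250), with the post at (262,165) and the rails and stop at the near end. The large jaw is at scene (363,293) / side (284,346). Next I measure these and enlarge crops.

```bash
python3 - <<'E'
from h import *
ims={n:cv2.imread(f"pics/{n}0.png") for n in("scene","side")}
for n,im in ims.items():
    h=cv2.cvtColor(im,cv2.COLOR_BGR2HSV)
    g=cv2.inRange(h,(60,80,20),(100,255,255)); g=cv2.morphologyEx(g,cv2.MORPH_CLOSE,np.ones((9,9)))
    cs=sorted(cv2.findContours(g,0,1)[0],key=cv2.contourArea)
    for c in cs[-4:]:
        if cv2.contourArea(c)<50: continue
        c2=c.reshape(-1,2); w=np.array([ray(n,u,v,.015)[:2] for u,v in c2],np.float32)
        r=cv2.minAreaRect(w); print(n,"green",c2.mean(0).round(),np.round(r[0],3),np.round(r[1],3),cv2.boxPoints(r).round(3).tolist())
    b=cv2.inRange(h,(8,60,90),(25,255,255))
    m=np.zeros_like(b); 
    if n=="scene": m[155:275,230:355]=255
    else: m[175:300,245:315]=255
    b=cv2.morphologyEx(b&m,cv2.MORPH_CLOSE,np.ones((11,11)));b=cv2.morphologyEx(b,cv2.MORPH_OPEN,np.ones((13,13)))
    c=max(cv2.findContours(b,0,1)[0],key=cv2.contourArea).reshape(-1,2)
    r=cv2.minAreaRect(np.array([ray(n,u,v,.012)[:2] for u,v in c],np.float32))
    print(n,"board",np.round(r[0],3),np.round(r[1],3),round(r[2],1),cv2.boxPoints(r).round(3).tolist())
a=cv2.resize(ims["scene"][150:320,230:420],None,fx=3.1,fy=3.1,interpolation=2)[:, :420]
a=cv2.resize(ims["scene"][155:325,230:385],(480,527),interpolation=2)
b=cv2.resize(ims["side"][165:370,245:345],(257,527),interpolation=2)
cv2.imwrite("pics/crop1.png",np.hstack([a,b]))
E
```

```text
scene green [404. 295.] [0.393 0.379] [0.065 0.025] [[0.35899999737739563, 0.3700000047683716], [0.37400001287460327, 0.3499999940395355], [0.4269999861717224, 0.3889999985694885], [0.41100001335144043, 0.4090000092983246]]
scene green [364. 293.] [0.499 0.328] [0.038 0.095] [[0.46399998664855957, 0.36399999260902405], [0.49900001287460327, 0.2770000100135803], [0.5350000262260437, 0.29100000858306885], [0.49900001287460327, 0.3779999911785126]]
scene green [277.   8.] [ 0.078 -1.17 ] [0.174 0.118] [[-0.014000000432133675, -1.2209999561309814], [0.09200000017881393, -1.2740000486373901], [0.17000000178813934, -1.11899995803833], [0.06499999761581421, -1.065999984741211]]
scene board [ 0.566 -0.058] [0.149 0.471] 9.2 [[0.45500001311302185, 0.16300000250339508], [0.5299999713897705, -0.30300000309944153], [0.6769999861717224, -0.27900001406669617], [0.6019999980926514, 0.1860000044107437]]
side green [234. 353.] [0.616 0.36 ] [0.074 0.031] [[0.5920000076293945, 0.328000009059906], [0.621999979019165, 0.3199999928474426], [0.6399999856948853, 0.3919999897480011], [0.609000027179718, 0.3
[... 211 characters left out ...]
7683716, 0.4189999997615814]]
side green [283. 346.] [0.504 0.331] [0.043 0.112] [[0.46399998664855957, 0.37599998712539673], [0.503000020980835, 0.2709999978542328], [0.5440000295639038, 0.28600001335144043], [0.5049999952316284, 0.39100000262260437]]
side green [413.  30.] [ 0.104 -1.414] [0.536 0.225] [[-0.035999998450279236, -1.6690000295639038], [0.18700000643730164, -1.6929999589920044], [0.24300000071525574, -1.159999966621399], [0.019999999552965164, -1.1360000371932983]]
side board [ 0.564 -0.049] [0.149 0.458] 9.3 [[0.453000009059906, 0.16500000655651093], [0.5270000100135803, -0.28700000047683716], [0.675000011920929, -0.2630000114440918], [0.6000000238418579, 0.1889999955892563]]
```

View pics/crop1.png

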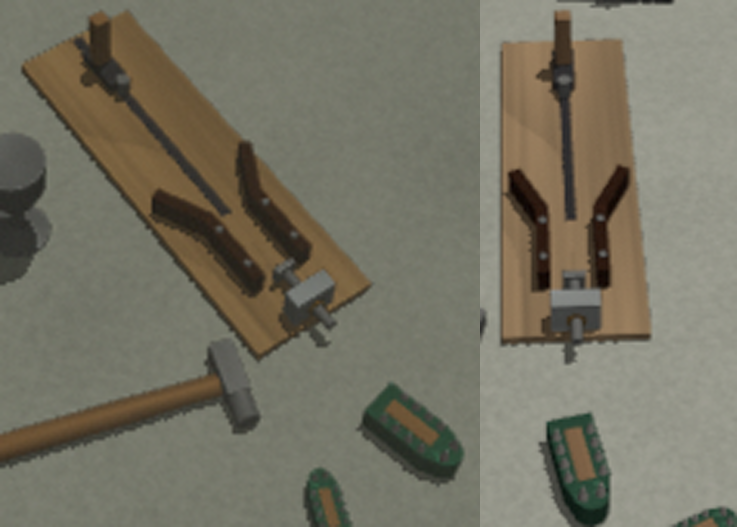

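The jaw's nose points towards +y, about 12° off the jig axis. I'll write a planning helper and plan the hover over the jaw.

```bash
cat >> h.py <<'E'
from scipy.spatial.transform import Rotation as Ro
NY=np.array([-.161,.987]);NX=np.array([.987,.161]);NO=np.array([.5515,.0275])
def nest(x,y): return NO+NX*x+NY*y
def tonest(p): d=np.array(p)[:2]-NO; return np.array([d@NX,d@NY])
def plan(p,yaw):
    """shift (tool axes, units) after turning, and turn about tool axes, from the measured pose; yaw=deg of tool y"""
    s=state();R=Ro.from_quat(s["tool_rot"]);y=np.radians(yaw)
    Y=np.array([np.cos(y),np.sin(y),0]);X=np.array([-Y[1],Y[0],0]);T=Ro.from_matrix(np.c_[X,Y,[0,0,-1]])
    d=np.array(p)-s["tool_pos"]
    print("pos",s["tool_pos"].round(4),"turn",((R.inv()*T).as_rotvec()/(np.pi/4)).round(4),"shift pre",(R.inv().apply(d)/.3).round(4),"post",(T.inv().apply(d)/.3).round(4),"dist",np.linalg.norm(d).round(3))
E
python3 - <<'E'
from h import *
import cell
print([ (k,getattr(cell,k)) for k in dir(cell) if 'grip' in k])
plan([.502,.328,.16],21)
print("tcp px",proj("wrist",state()["tool_pos"]))
print("bin near bottom",tonest(ray("side",303,162,0)),"rim at .1",tonest(ray("side",304,135,.1)))
print("post top",tonest(ray("side",277,170,.098)),tonest(ray("scene",262,160,.098)))
E
```

```text
[('grip_point_offset', 0.0188)]
pos [0.2033 0.5108 0.205 ] turn [-1.1000e-03  4.0000e-04  1.0511e+00] shift pre [-1.1505 -0.198   0.1502] post [-0.9258  0.7111  0.15  ] dist 0.353
tcp px [281.72458279 253.31156601]
bin near bottom [-0.09260055 -0.41381882] rim at .1 [-0.09442501 -0.4272185 ]
post top [-0.00103359 -0.25197431] [-0.00204461 -0.25198699]
```

arm_command(series="0 0 0 0 0 0.21;0 0 0 0 0 0.21;0 0 0 0 0 0.21;0 0 0 0 0 0.21;0 0 0 0 0 0.21", grip=1)

```text
time_s: 0.78
tool_pos: [0.2033, 0.5109, 0.2052]
tool_rot: [0.568, 0.823, -0.0, 0.0]
wrist_force: [-0.3, -0.2, -0.1]
finger_gap: 0.0942
gripper_force: 0.0
```

arm_command(series="-0.154 0.118 0.025 0 0 0;-0.154 0.118 0.025 0 0 0;-0.154 0.118 0.025 0 0 0;-0.154 0.118 0.025 0 0 0;-0.154 0.118 0.025 0 0 0;-0.154 0.118 0.025 0 0 0;0 0 0 0 0 0;0 0 0 0 0 0")

```text
time_s: 1.78
tool_pos: [0.5008, 0.3287, 0.1602]
tool_rot: [0.566, 0.824, -0.0, -0.0]
wrist_force: [-1.4, -0.5, 0.2]
finger_gap: 0.0939
gripper_force: 0.0
```

```bash
python3 - <<'E'
from h import *
plan([.502,.328,.16],21)
P=camera_params("wrist");im=camera("wrist");cv2.imwrite("pics/w1.png",im)
h=cv2.cvtColor(im,cv2.COLOR_BGR2HSV)
g=cv2.inRange(h,(60,80,20),(100,255,255)); g=cv2.morphologyEx(g,cv2.MORPH_CLOSE,np.ones((25,25)))
c=max(cv2.findContours(g,0,1)[0],key=cv2.contourArea).reshape(-1,2)
for z in(.015,.03):
    r=cv2.minAreaRect(np.array([ray("wrist",u,v,z,P)[:2] for u,v in c],np.float32));print(r,cv2.boundingRect(c))
E
```

```text
pos [0.5008 0.3287 0.1602] turn [-0.0009 -0.0001  0.0007] shift pre [-0.0037  0.003   0.0007] post [-0.0037  0.0031  0.0007] dist 0.001
((0.57826828956604, 0.11708822846412659), (0.8180256485939026, 0.2060675323009491), 21.11064910888672) (0, 295, 560, 125)
((0.5733656287193298, 0.13035345077514648), (0.7801753878593445, 0.196532741189003), 21.11064910888672) (0, 295, 560, 125)
```

View pics/w1.png

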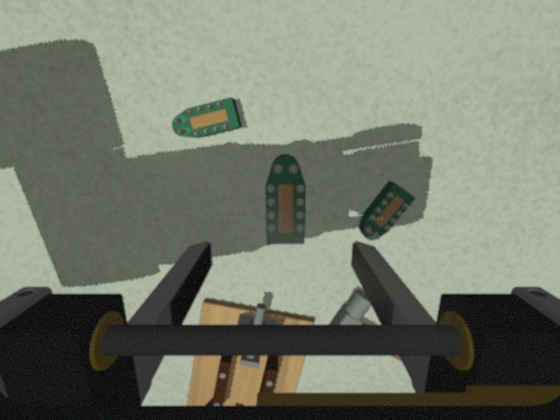

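The jaw is at columns 265–305, rows 154–243, nearly square to the tool. The decoys are clear of the fingers.

```bash
python3 - <<'E'
from h import *
P=camera_params("wrist");im=cv2.imread("pics/w1.png")
h=cv2.cvtColor(im,cv2.COLOR_BGR2HSV)
g=cv2.inRange(h,(60,80,20),(100,255,255));m=np.zeros_like(g);m[145:255,245:325]=255
g=cv2.morphologyEx(g&m,cv2.MORPH_CLOSE,np.ones((25,25)))
c=max(cv2.findContours(g,0,1)[0],key=cv2.contourArea).reshape(-1,2);print(cv2.boundingRect(c))
r=cv2.minAreaRect(np.array([ray("wrist",u,v,.03,P)[:2] for u,v in c],np.float32));print(r)
plan([*r[0],.008],21)
E
```

```text
(267, 155, 38, 67)
((0.4987618625164032, 0.34682539105415344), (0.04041361063718796, 0.07259383797645569), 20.288774490356445)
pos [0.5004 0.3292 0.1605] turn [-0.0003 -0.0001  0.002 ] shift pre [0.0569 0.0161 0.5083] post [0.057  0.0159 0.5083] dist 0.154
```

```bash
python3 - <<'E'
from h import *
P=camera_params("wrist")
a=ray("wrist",286,155,.03,P);b=ray("wrist",285,243,.03,P);print(a,b,np.linalg.norm(a-b),np.degrees(np.arctan2(-(a-b)[0],(a-b)[1])))
l=ray("wrist",265.5,210,.03,P);r=ray("wrist",305,210,.03,P);print(np.linalg.norm(l-r))
plan([*((a+b)/2)[:2],.008],20.5)
E
```

```text
[0.48592928 0.38080972 0.03      ] [0.52095455 0.28795384 0.03      ] 0.09924204408552668 20.666490553328885
0.043747078519427586
pos [0.5004 0.3292 0.1605] turn [-0.0003 -0.0001  0.0131] shift pre [0.0126 0.0158 0.5083] post [0.0128 0.0155 0.5083] dist 0.153
```

arm_command(series="0.013 0.016 0.1 0 0 0;0 0 0.15 0 0 0;0 0 0.15 0 0 0;0 0 0.07 0 0 0;0 0 0.038 0 0 0;0 0 0 0 0 0")

```text
time_s: 2.58
tool_pos: [0.5038, 0.3345, 0.0082]
tool_rot: [0.566, 0.825, -0.0, -0.0]
wrist_force: [0.1, -0.0, -0.7]
finger_gap: 0.0938
gripper_force: 0.0
```

arm_command(series="0 0 0 0 0 0;0 0 0 0 0 0;0 0 0 0 0 0;0 0 0 0 0 0;0 0 0 0 0 0;0 0 0 0 0 0;0 0 0 0 0 0;0 0 0 0 0 0", grip=0, squeeze=8)

```text
time_s: 3.58
tool_pos: [0.5043, 0.3339, 0.0081]
tool_rot: [0.566, 0.824, -0.0, 0.0]
wrist_force: [-0.0, -0.2, 0.9]
finger_gap: 0.0439
gripper_force: 8.0
```

arm_command(series="0 0 -0.08 0 0 0;0 0 -0.15 0 0 0;0 0 -0.17 0 0 0;0 0 -0.1 0 0 0;0 0 0 0 0 0")

```text
time_s: 4.2
tool_pos: [0.505, 0.3344, 0.1601]
tool_rot: [0.566, 0.824, 0.002, 0.001]
wrist_force: [-0.6, -0.3, -1.4]
finger_gap: 0.0438
gripper_force: 8.0
```

```bash
python3 - <<'E'
from h import *
plan([*nest(0,-.113),.158],9.25)
E
```

```text
pos [0.505  0.3344 0.1601] turn [ 0.0048 -0.0013  0.2622] shift pre [-1.3791 -0.2995  0.0048] post [-1.4112 -0.0112  0.0069] dist 0.423
```

arm_command(series="0 0 0 0 0 0.131;0 0 0 0 0 0.131;-0.176 -0.0014 0 0 0 0;-0.176 -0.0014 0 0 0 0;-0.176 -0.0014 0 0 0 0;-0.176 -0.0014 0 0 0 0;-0.176 -0.0014 0 0 0 0;-0.176 -0.0014 0 0 0 0;-0.176 -0.0014 0 0 0 0;-0.176 -0.0014 0 0 0 0")

```text
time_s: 5.45
tool_pos: [0.5683, -0.0851, 0.1562]
tool_rot: [0.648, 0.762, -0.001, -0.001]
wrist_force: [0.5, 0.3, -1.1]
finger_gap: 0.0441
gripper_force: 8.0
```

arm_command(series="0 0 0 0 0 0;0 0 0 0 0 0")

```text
time_s: 5.7
tool_pos: [0.5683, -0.0831, 0.1566]
tool_rot: [0.648, 0.762, -0.0, -0.001]
wrist_force: [1.0, -0.4, -1.8]
finger_gap: 0.044
gripper_force: 8.0
```

```bash
python3 - <<'E'
from h import *
print(tonest(state()["tool_pos"]));plan([*nest(0,-.113),.0225],9.25)
P=camera_params("wrist");np.save("P2.npy",P,allow_pickle=True);cv2.imwrite("pics/w2.png",camera("wrist"))
E
```

```text
[-0.00119341 -0.11185097]
pos [ 0.5683 -0.0831  0.1566] turn [-0.0025 -0.0012 -0.0001] shift pre [-0.0043  0.0048  0.4471] post [-0.0039  0.004   0.4471] dist 0.134
```

View pics/w2.png

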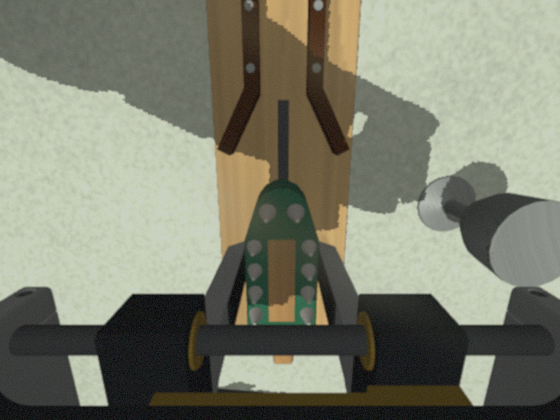

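```bash
python3 - <<'E'
from h import *
P=np.load("P2.npy",allow_pickle=True).item()
print("goblet",tonest(ray("side",212,226,0)),tonest(ray("scene",234,232,0)),tonest(ray("wrist",446,204,0.,P)))
print("mouths",tonest(ray("wrist",223,152,.04,P)),tonest(ray("wrist",345,152,.04,P)),"slot",tonest(ray("wrist",284,105,.012,P)))
E
```

```text
goblet [ 0.19599949 -0.11962138] [ 0.20417644 -0.11197966] [ 0.19510368 -0.11825017]
mouths [-0.05949435 -0.0541476 ] [ 0.06258353 -0.0542284 ] slot [ 0.00168036 -0.00788456]
```

arm_command(series="-0.004 0.006 0.12 0 0 0;0 0 0.15 0 0 0;0 0 0.1 0 0 0;0 0 0.05 0 0 0;0 0 0.02 0 0 0;0 0 0.01 0 0 0;0 0 0 0 0 0;0 0 0 0 0 0")

```text
time_s: 6.75
tool_pos: [0.5712, -0.0845, 0.0237]
tool_rot: [0.648, 0.762, 0.0, 0.0]
wrist_force: [0.4, 0.8, -0.4]
finger_gap: 0.0442
gripper_force: 8.0
```

```bash
python3 - <<'E'
from h import *
s=state();print(tonest(s["tool_pos"]),s["wrist_force"]);plan([*nest(0.001,-.113),.0205],9.25)
E
```

```text
[ 0.00139868 -0.11368923] [ 0.38144596  0.8198849  -0.38112835]
pos [ 0.5712 -0.0845  0.0237] turn [0.0013 0.0005 0.0001] shift pre [ 0.0023 -0.0013  0.0108] post [ 0.0023 -0.0013  0.0108] dist 0.003
```

arm_command(series="0 0 0.006 0 0 0;0 0 0 0 0 0")

```text
time_s: 7.0
tool_pos: [0.5708, -0.0844, 0.0212]
tool_rot: [0.648, 0.762, -0.0, -0.0]
wrist_force: [0.2, -1.0, -1.3]
finger_gap: 0.044
gripper_force: 8.0
```

arm_command(series="0 0 0.004 0 0 0;0 0 0 0 0 0")

```text
time_s: 7.25
tool_pos: [0.5709, -0.0844, 0.02]
tool_rot: [0.648, 0.762, -0.0, 0.0]
wrist_force: [0.2, -0.6, -0.6]
finger_gap: 0.0441
gripper_force: 8.0
```

arm_command(series="0 0 0.002 0 0 0;0 0 0 0 0 0;0 0 0 0 0 0;0 0 0 0 0 0;0 0 0 0 0 0", grip=0.72)

```text
time_s: 7.88
tool_pos: [0.5708, -0.0844, 0.0194]
tool_rot: [0.648, 0.762, -0.0, -0.0]
wrist_force: [-0.1, -0.2, -0.3]
finger_gap: 0.0676
gripper_force: 0.0
```

arm_command(series="0 0 -0.05 0 0 0;0 0 -0.15 0 0 0;0 0 -0.2 0 0 0;0 0 -0.1 0 0 0;0 0 0 0 0 0;0 0 0 0 0 0")

```text
time_s: 8.62
tool_pos: [0.5704, -0.0843, 0.1689]
tool_rot: [0.648, 0.762, -0.0, -0.0]
wrist_force: [-0.9, 0.0, -0.7]
finger_gap: 0.0678
gripper_force: 0.0
```

```bash
python3 - <<'E'
from h import *
print(tonest(state()["tool_pos"]));plan([*nest(0.001,-.295),.172],9.25)
a=camera("side")[165:305,235:325];b=camera("scene")[150:275,225:355]
cv2.imwrite("pics/c3.png",np.hstack([cv2.resize(a,(360,560),interpolation=2),cv2.resize(b,(440,560),interpolation=2)]))
E
```

```text
[ 0.00068507 -0.11341567]
pos [ 0.5704 -0.0843  0.1689] turn [-0.0012 -0.0004  0.0001] shift pre [-0.6053  0.0011 -0.0106] post [-0.6053  0.0012 -0.0104] dist 0.182
```

View pics/c3.png

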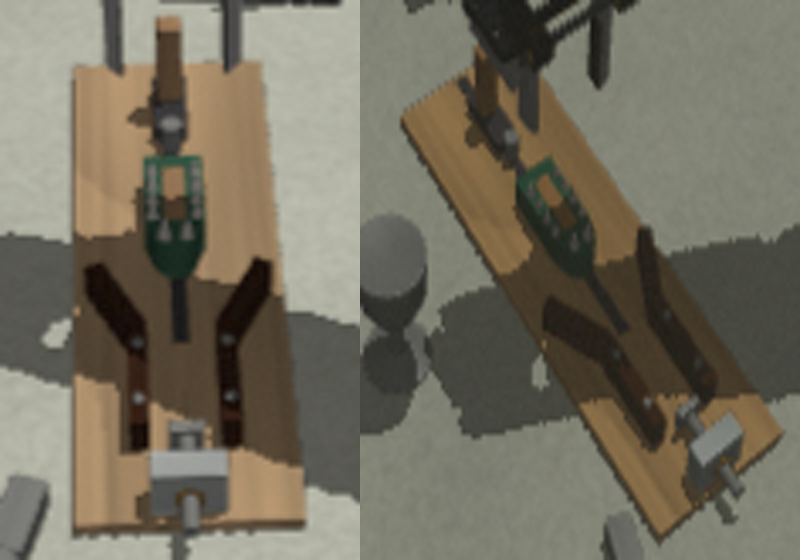

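The jaw lies flat and square, nose towards the rails. Now I go behind the post with shut fingers.

arm_command(series="-0.155 0 0 0 0 0;-0.155 0 0 0 0 0;-0.155 0 0 0 0 0;-0.155 -0.003 0 0 0 0;0 0 0 0 0 0;0 0 0 0 0 0", grip=0)

```text
time_s: 9.48
tool_pos: [0.5996, -0.2675, 0.1685]
tool_rot: [0.648, 0.762, -0.0, -0.001]
wrist_force: [1.1, -0.1, -0.5]
finger_gap: 0.0113
gripper_force: 0.0
```

arm_command(series="0 0 0.1 0 0 0;0 0 0.12 0 0 0;0 0 0.08 0 0 0;0 0 0.03 0 0 0;0 0 0 0 0 0;0 0 0 0 0 0;0 0 0 0 0 0")

```text
time_s: 10.35
tool_pos: [0.6003, -0.2683, 0.0714]
tool_rot: [0.648, 0.762, 0.0, 0.001]
wrist_force: [-0.0, -0.3, -0.4]
finger_gap: 0.0002
gripper_force: 0.0
```

```bash
python3 - <<'E'
from h import *
print(tonest(state()["tool_pos"]));plan([*nest(0.0,-.27),.07],9.25);print([state()["wrist_force"].round(2) for _ in range(3)])
E
```

```text
[ 0.00050044 -0.29975859]
pos [ 0.6003 -0.2683  0.0714] turn [0.0015 0.0011 0.0001] shift pre [ 0.0991 -0.0017  0.0047] post [ 0.0991 -0.0017  0.0048] dist 0.03
[array([-0.01, -0.33, -0.37]), array([-0.01, -0.33, -0.37]), array([-0.01, -0.33, -0.37])]
```

arm_command(series="0.025 0 0 0 0 0;0.025 0 0 0 0 0;0.025 0 0 0 0 0;0.015 0 0 0 0 0;0.015 0 0 0 0 0;0.015 0 0 0 0 0;0.015 0 0 0 0 0;0.015 0 0 0 0 0;0.015 0 0 0 0 0;0.015 0 0 0 0 0")

```text
time_s: 11.6
tool_pos: [0.5914, -0.2159, 0.0706]
tool_rot: [0.648, 0.762, -0.0, 0.001]
wrist_force: [3.1, -9.2, -1.6]
finger_gap: 0.0006
gripper_force: 4.3
```

arm_command(series="0.02 0 0 0 0 0;0.02 0 0 0 0 0;0.02 0 0 0 0 0;0.02 0 0 0 0 0;0.02 0 0 0 0 0;0.02 0 0 0 0 0;0.02 0 0 0 0 0;0.02 0 0 0 0 0;0.02 0 0 0 0 0;0.02 0 0 0 0 0")

```text
time_s: 12.85
tool_pos: [0.5818, -0.1566, 0.0706]
tool_rot: [0.648, 0.762, -0.0, 0.001]
wrist_force: [3.3, -9.2, -3.5]
finger_gap: -0.0
gripper_force: 4.6
```

```bash
python3 - <<'E'
from h import *
s=state();print(tonest(s["tool_pos"]),s["wrist_force"][:2]@NY);plan([*nest(0.0,-.12),.07],9.25)
a=camera("side")[165:305,235:325];b=camera("scene")[150:275,225:355]
cv2.imwrite("pics/c4.png",np.hstack([cv2.resize(a,(360,560),interpolation=2),cv2.resize(b,(440,560),interpolation=2)]))
E
```

```text
[ 0.00027148 -0.18662497] -9.615769537355474
pos [ 0.5818 -0.1566  0.0706] turn [ 0.0012  0.0028 -0.0005] shift pre [ 0.222  -0.0011  0.0014] post [ 0.222  -0.001   0.0019] dist 0.067
```

View pics/c4.png

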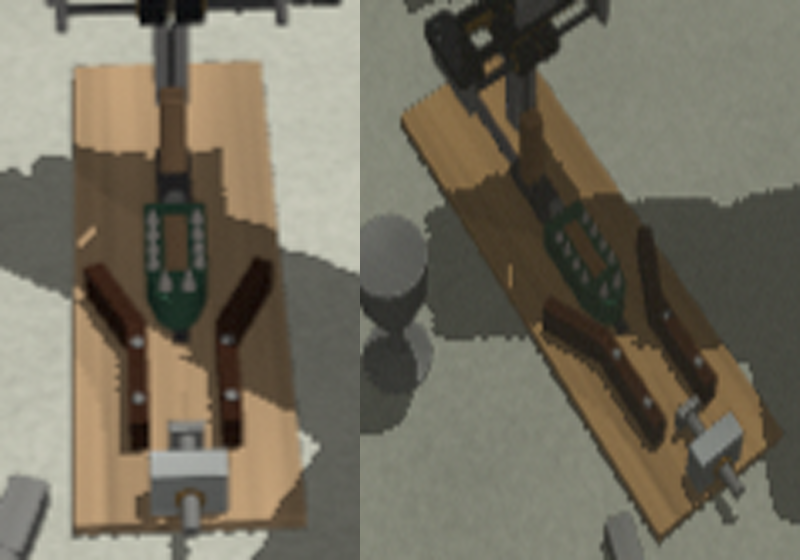

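Follower is on the jaw and square. Continuing to near the throat's stop, then creeping.

arm_command(series="0.02 0 0 0 0 0;0.02 0 0 0 0 0;0.02 0 0 0 0 0;0.02 0 0 0 0 0;0.02 0 0 0 0 0;0.02 0 0 0 0 0;0.02 0 0 0 0 0;0.02 0 0 0 0 0;0.02 0 0 0 0 0;0.02 0 0 0 0 0")

```text
time_s: 14.2
tool_pos: [0.5722, -0.0974, 0.0705]
tool_rot: [0.648, 0.762, -0.0, 0.001]
wrist_force: [2.9, -9.2, -3.0]
finger_gap: 0.0008
gripper_force: 4.6
```

arm_command(series="0.005 0 0 0 0 0;0.005 0 0 0 0 0;0.005 0 0 0 0 0;0.005 0 0 0 0 0;0.005 0 0 0 0 0;0.005 0 0 0 0 0")

```text
time_s: 14.95
tool_pos: [0.5707, -0.0886, 0.0705]
tool_rot: [0.648, 0.762, -0.0, 0.001]
wrist_force: [2.7, -9.1, -2.3]
finger_gap: 0.0004
gripper_force: 4.3
```

```bash
cat > f.py <<'E'
from h import *
F=[];Y=[]
for _ in range(5):
    camera("side");s=state();F.append(s["wrist_force"][:2]@NY);Y.append(tonest(s["tool_pos"]))
print(s["time_s"],np.mean(Y,0).round(4),"Fy",np.round(F,1),np.mean(F).round(2))
E
python3 f.py
```

```text
15.2 [ 0.0003 -0.1175] Fy [-8.4 -6.8 -7.6 -7.1 -6.5] -7.29
```

arm_command(series="0.004 0 0 0 0 0;0.004 0 0 0 0 0")

```text
time_s: 15.45
tool_pos: [0.5704, -0.0862, 0.0706]
tool_rot: [0.648, 0.762, -0.0, 0.001]
wrist_force: [3.2, -8.5, -3.1]
finger_gap: 0.0005
gripper_force: 4.3
```

arm_command(series="0.004 0 0 0 0 0;0.004 0 0 0 0 0")

```text
time_s: 15.7
tool_pos: [0.57, -0.0838, 0.0705]
tool_rot: [0.648, 0.762, -0.0, 0.001]
wrist_force: [2.4, -8.7, -2.6]
finger_gap: 0.0004
gripper_force: 4.3
```

arm_command(series="0.004 0 0 0 0 0;0.004 0 0 0 0 0")

```text
time_s: 15.95
tool_pos: [0.5696, -0.0815, 0.0706]
tool_rot: [0.648, 0.762, -0.0, 0.001]
wrist_force: [2.4, -9.3, -2.8]
finger_gap: 0.0005
gripper_force: 4.3
```

arm_command(series="0.004 0 0 0 0 0;0.004 0 0 0 0 0")

```text
time_s: 16.2
tool_pos: [0.5692, -0.0791, 0.0706]
tool_rot: [0.648, 0.762, -0.0, 0.001]
wrist_force: [3.0, -9.0, -3.1]
finger_gap: 0.0006
gripper_force: 4.3
```

arm_command(series="0.004 0 0 0 0 0;0.004 0 0 0 0 0")

```text
time_s: 16.45
tool_pos: [0.5688, -0.0767, 0.0706]
tool_rot: [0.648, 0.762, -0.0, 0.001]
wrist_force: [2.9, -7.5, -2.4]
finger_gap: 0.0005
gripper_force: 4.3
```

arm_command(series="0.004 0 0 0 0 0;0.004 0 0 0 0 0")

```text
time_s: 16.7
tool_pos: [0.5684, -0.0744, 0.0705]
tool_rot: [0.648, 0.762, -0.0, 0.001]
wrist_force: [3.2, -9.0, -2.6]
finger_gap: -0.0
gripper_force: 4.3
```

arm_command(series="0.004 0 0 0 0 0;0.004 0 0 0 0 0")

```text
time_s: 16.95
tool_pos: [0.568, -0.072, 0.0706]
tool_rot: [0.648, 0.762, -0.0, 0.001]
wrist_force: [1.1, -8.0, -2.8]
finger_gap: 0.0005
gripper_force: 4.3
```

arm_command(series="0.004 0 0 0 0 0;0.004 0 0 0 0 0")

```text
time_s: 17.2
tool_pos: [0.5677, -0.0696, 0.0705]
tool_rot: [0.648, 0.762, -0.0, 0.001]
wrist_force: [3.7, -8.7, -2.4]
finger_gap: 0.0005
gripper_force: 4.3
```

arm_command(series="0.004 0 0 0 0 0;0.004 0 0 0 0 0")

```text
time_s: 17.45
tool_pos: [0.5673, -0.0673, 0.0706]
tool_rot: [0.648, 0.762, -0.0, 0.001]
wrist_force: [2.9, -8.5, -2.5]
finger_gap: 0.0006
gripper_force: 4.3
```

arm_command(series="0.004 0 0 0 0 0;0.004 0 0 0 0 0")

```text
time_s: 17.7
tool_pos: [0.5669, -0.0649, 0.0706]
tool_rot: [0.648, 0.762, -0.0, 0.001]
wrist_force: [2.5, -8.6, -2.0]
finger_gap: -0.0002
gripper_force: 4.3
```

arm_command(series="0.004 0 0 0 0 0;0.004 0 0 0 0 0")

```text
time_s: 17.95
tool_pos: [0.5665, -0.0625, 0.0706]
tool_rot: [0.648, 0.762, -0.0, 0.001]
wrist_force: [2.5, -9.5, -1.9]
finger_gap: 0.0008
gripper_force: 4.3
```

arm_command(series="0.004 0 0 0 0 0;0.004 0 0 0 0 0")

```text
time_s: 18.2
tool_pos: [0.5661, -0.0602, 0.0705]
tool_rot: [0.648, 0.762, -0.0, 0.001]
wrist_force: [2.2, -8.6, -2.3]
finger_gap: 0.0006
gripper_force: 4.3
```

arm_command(series="0.004 0 0 0 0 0;0.004 0 0 0 0 0")

```text
time_s: 18.45
tool_pos: [0.5657, -0.0578, 0.0705]
tool_rot: [0.648, 0.762, -0.0, 0.001]
wrist_force: [2.2, -8.5, -3.2]
finger_gap: 0.0005
gripper_force: 4.3
```

arm_command(series="0.004 0 0 0 0 0;0.004 0 0 0 0 0")

```text
time_s: 18.7
tool_pos: [0.5654, -0.0554, 0.0705]
tool_rot: [0.648, 0.762, -0.0, 0.001]
wrist_force: [2.7, -8.2, -1.8]
finger_gap: 0.0004
gripper_force: 4.3
```

arm_command(series="0.004 0 0 0 0 0;0.004 0 0 0 0 0")

```text
time_s: 18.95
tool_pos: [0.565, -0.053, 0.0706]
tool_rot: [0.648, 0.762, -0.0, 0.001]
wrist_force: [2.4, -8.0, -3.2]
finger_gap: 0.0006
gripper_force: 4.3
```

arm_command(series="0.004 0 0 0 0 0;0.004 0 0 0 0 0")

```text
time_s: 19.2
tool_pos: [0.5646, -0.0509, 0.0705]
tool_rot: [0.648, 0.762, -0.0, 0.001]
wrist_force: [3.4, -11.1, -3.1]
finger_gap: 0.0003
gripper_force: 5.4
```

arm_command(series="0.004 0 0 0 0 0;0.004 0 0 0 0 0")

```text
time_s: 19.45
tool_pos: [0.5643, -0.0488, 0.0706]
tool_rot: [0.648, 0.762, -0.001, 0.001]
wrist_force: [3.6, -13.3, -2.0]
finger_gap: 0.0004
gripper_force: 6.4
```

```bash
python3 f.py; python3 - <<'E'
from h import *
a=camera("side")[165:305,235:325];b=camera("scene")[150:275,225:355]
cv2.imwrite("pics/c5.png",np.hstack([cv2.resize(a,(360,560),interpolation=2),cv2.resize(b,(440,560),interpolation=2)]))
E
```

```text
19.7 [ 0.0003 -0.0773] Fy [-11.7 -11.6 -11.4 -11.4 -10.1] -11.25
```

View pics/c5.png

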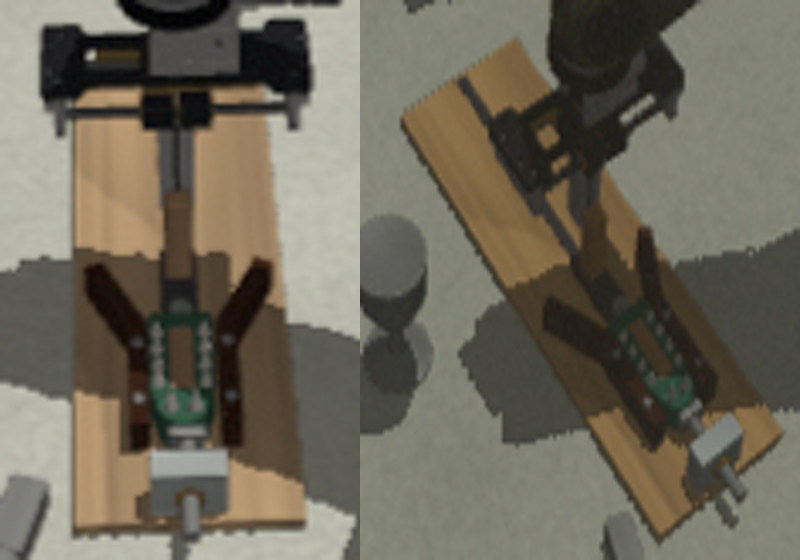

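Contact: about 4.2 N now. A bit under 2 mm more is needed.

arm_command(series="0.003 0 0 0 0 0;0.003 0 0 0 0 0")

```text
time_s: 20.05
tool_pos: [0.564, -0.0473, 0.0706]
tool_rot: [0.648, 0.762, -0.001, 0.001]
wrist_force: [3.8, -13.8, -2.7]
finger_gap: 0.0006
gripper_force: 7.2
```

```bash
python3 f.py
```

```text
20.3 [ 0.0003 -0.0757] Fy [-14.2 -13.3 -12.9 -13.6 -14.3] -13.66
```

arm_command(series="-0.01 0 0 0 0 0;-0.03 0 0 0 0 0;-0.05 0 0 0 0 0;-0.05 0 0 0 0 0;0 0 -0.1 0 0 0;0 0 -0.15 0 0 0;0 0 -0.15 0 0 0;0 0 0 0 0 0;0 0 0 0 0 0")

```text
time_s: 21.42
tool_pos: [0.57, -0.0874, 0.1896]
tool_rot: [0.648, 0.762, -0.0, -0.0]
wrist_force: [0.4, -0.4, -0.6]
finger_gap: 0.0
gripper_force: 0.0
```

```bash
python3 f.py; python3 - <<'E'
from h import *
a=camera("side")[165:305,235:325];b=camera("scene")[150:275,225:355]
cv2.imwrite("pics/c6.png",np.hstack([cv2.resize(a,(360,560),interpolation=2),cv2.resize(b,(440,560),interpolation=2)]))
E
```

```text
21.675 [-0.0002 -0.1161] Fy [ 0.4  0.2 -0.4 -0.2 -0.6] -0.12
```

View pics/c6.png

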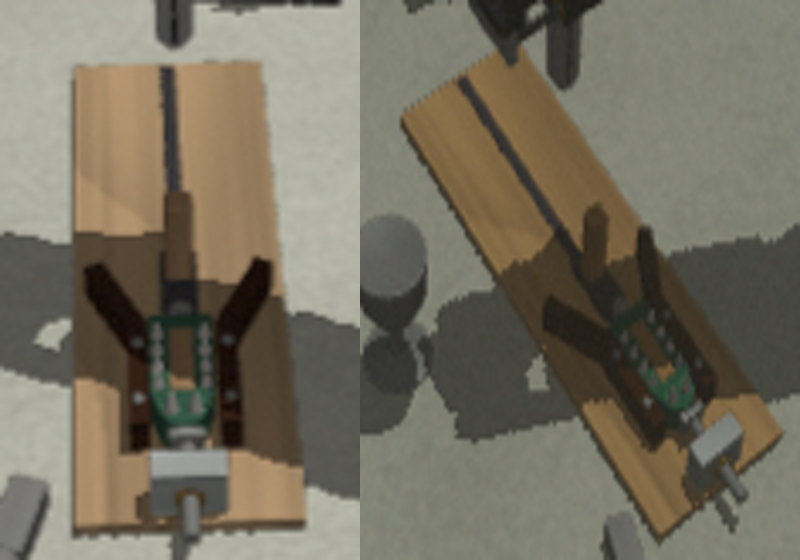

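The follower held its place, with the jaw clamped square in the throat and the arm clear.

```bash
python3 -c "
from cell import *
print(job_done())"
```

```text
the job is handed in; nothing more can be done
None
```

The job is handed in (no verdict came back): by my readings the jaw sits square in the throat, clamped at about 6 N between follower and stop, with the arm clear and the goblet, hammer and bin not touched.

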